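# Wedge the scale's deck just off its base

## Robot

A 6-joint arm with a two-finger parallel gripper is mounted at the origin on the work surface. World frame = base frame: x ahead of the robot, y to its left, z up, the work surface at z = 0. Lengths are in m, angles in rad, forces in N, time in s.
With the tool pointing down it reaches from about 0.35 to 0.775 m from the base axis. Payload 5.5 kg.
Tool frame: the origin (TCP) lies on the front face of the gripper's body, between the roots of the fingers; the fingertips stand 73 mm ahead of it and the grasp point (between the pads) lies 54 mm ahead of it (bot.grip_point_offset is the distance from the TCP to the grasp point, in m); z points along the fingers, y is the direction in which the jaws open and shut (so a half turn about z gives the same grasp; the last joint's range is limited). The gripper opens to 85 mm and grips with 20 to 120 N. Pads are 22 mm wide; open, the fingers measure 114 mm over their backs; the gripper's body (76 mm by 85 mm) begins 54 mm behind the grasp point. The pads swing forward as they close: fully open they stand 13 mm farther back than shut.
Start: joints at [1.104, 0.313, 0.046, 1.304, 0, 1.431], TCP at [0.185, 0.545, 0.304] pointing down, gripper open.
Joint ranges: [-2.76, 2.76], [-0.86, 1.69], [-1.03, 1.26], [-2.2, 2.34], [-1.47, 1.5], [-3.14, 3.14]. Speed limits (rad/s): [2.57, 2.57, 3.14, 3.14, 3.14, 3.14].

## Interface

Orientations are given as [roll, pitch, yaw] about the fixed x, y, z axes, in that order (R = Rz(yaw) Ry(pitch) Rx(roll)).
In Python, from cell import bot gives the robot as it stands. The module is installed in compiled form; this text tells all that it offers.
- The arm moves only by the shell command python3 -m jog 'ROWS' [FORCE]. ROWS is JSON, a list of rows, each a list of 7 numbers: the shift along the tool's x, y, z each as a share of 60 mm, from -1 to 1, then the turn, a rotation vector about the tool's x, y, z each as a share of 5 degrees, from -1 to 1, then the closure, from -1 (fully open) to 1 (shut). A call has 1 to 20 rows; each row shifts and turns the commanded pose from where the row before left it, along the tool's axes as they then stand; what a row does not reach is not made up. A row lasts 1/8 s, in which the tool goes at most 62.5 mm and 10.7 degrees, less where a joint would pass 70% of its speed; a pose out of reach is approached as far as the arm can. A call with a number of a shift or a turn outside -1 to 1 is refused whole. A call with a gripper value outside its range is refused whole. The fingers move at their own pace and stop on an object; FORCE is the grip in N (left out, the last holds). Time passes only in rows, so rows that do not move let the fingers close. It gives the time, the measured TCP pose, the force and the opening at its end, in the units of the state.
- bot.state(): the state, without advancing time (a new reading comes with each control period).
- bot.get_image(name): name is "scene" or "top"; returns the picture (384x512x3 uint8, blue, green, red); there is no depth.
- bot.camera_params(name): a dict with "vertical_fov" (degrees; the focal length in pixels is half the picture's height over the tangent of half this angle, whatever the lens; pixels are square), "cx", "cy" (the principal point, pixels), "k1" (the pictures are not rectified: a ray, as slopes to the right and down, at radius r is drawn at 1 + k1 r^2 times it, then the intrinsics apply), "rvec" (rotation vector, rad) and "tvec" (3), from world to camera coordinates, as OpenCV has them. Camera axes: x right, y down, z forward; pixel columns grow to the right and rows downward; lengths in m; the calibration is good to about 2 mm. A picture is of the moment at which its call begins. camera_params takes no time and is no camera call.
- bot.hand_in(): hands the job in, once; it reports no verdict.
The state is a dict: "time": time; "qpos": joint angles; "dq": joint speeds; "joint_torque": joint torques, N m; "position": TCP position; "tcp_rot": TCP orientation; "force": force on the tool from outside, world axes, zero at the start; "wrist_torque": the same for the moment, N m; "finger_gap": opening from 0.0 (shut) to 1.0 (fully open).
Only numpy, scipy, OpenCV 4.12 (cv2) and the standard library are available. Lean on these libraries where they do the work, as an engineer would, in place of code of your own. Each camera call takes 0.05 s, during which the arm holds its last target. There are 200 camera calls.

## Task

Get the herb scale ready for its zero check: first swing the arrest lever out to its yellow mark, straight out at 90 degrees from the deck's front edge, and leave it there. Then, with the orange wedge flat on the counter, push it nose first and straight in under the middle of the deck's front lip until the lip just lifts, 2 to 6 mm, so that only the wedge carries it. Finish still holding the wedge in place, without touching the scale, and leave the weights, jars and mortar where they are.

Things in the scene. Friction and masses are not known exactly. Their poses are not given: they have to be found in the camera images.
- scale: Platform scale, fixed. Origin on the counter under the middle of the deck's front edge; x points into the scale (the way the wedge goes), y left along that edge, z up. Grey base x 75 to 195 mm, 200 wide, 26 high; hinged steel deck x 0 to 185, 220 wide, top at 38. The gap under the deck is open to the front, 75 deep. A yellow stripe marks the lip's middle (y = 0). Arrest lever at its front left.
- lip_mid (a point): Middle of the lowest line of the deck's front lip (x = 4 mm in the scale's frame, rounded, 4 mm radius). 12 mm above the counter while the deck rests on its base; rises with the deck, which turns on a hinge along its rear edge (x = 185 mm, 30 mm up). The deck presses on what lifts its lip with about 2.5 to 5 N and falls back when that goes.
- lever (a joint): Arrest lever on an upright pivot, rad; stays where it is left (about 1.5 N at the knob moves it). 0 = along the deck's front edge, pointing to the scale's -y and barring the lip; grows as the knob swings out towards the robot; 1.571 = straight out along the scale's -x, over the yellow mark on its dial disc; end stop 2.2. Starts at 0 to 0.3.
- lever_knob (a point): Centre of the top of the lever's red upright knob: 18 mm diameter, its top 63 mm above the counter, graspable down to 20 mm. It stands 100 mm from the pivot on a flat dark arm 16 mm wide whose top is 18 mm above the counter.
- lever_pivot (a point): The lever's pivot axis at counter height: x = -50, y = 115 mm in the scale's frame. Hub 24 mm across, 23 mm high, on a grey bracket and disc 6 mm high.
- wedge: Orange levelling wedge, loose, 120 g, 130 mm long, 28 wide, lying right of the lip. Origin on its underside at mid-length; x points to its thin nose at x = 65 (4 mm thick). Ramp rises evenly to 26 mm at x = -15 (0.275 mm per mm). From x = -15 to -65 an upright grip block with black ribs, 55 high, 28 wide. Flat on the counter it meets the lip about 29 mm behind its nose.
- weight_small: Bystander, loose, to be left alone: small brass knob weight, 26 mm across and 36 mm high, standing on the scale's deck. Origin at the centre of its underside.
- weight_large: Bystander, loose, to be left alone: large brass knob weight, 42 mm across and 59 mm high, on the counter beside the scale's right flank. Origin at the centre of its underside.
- jar_amber: Bystander, loose, to be left alone: amber glass jar with black lid, 64 mm across, 110 mm high. Origin at the centre of its underside.
- jar_white: Bystander, loose, to be left alone: white ceramic jar with white lid, 64 mm across, 110 mm high. Origin at the centre of its underside.
- jar_green: Bystander, loose, to be left alone: green glass jar with black lid, 64 mm across, 110 mm high. Origin at the centre of its underside.
- mortar: Bystander, loose, to be left alone: marble mortar bowl, 110 mm across, 70 mm high. Origin at the centre of its underside.
Things that resemble listed ones, but are neither listed nor needed, are in the scene too. Of the things like the wedge, leave any that is green; of the rest the larger one is meant.

How it is judged:
On the way, in this order (a step that is already met when the one before it is completed fails the run):
1. the arrest lever stands at its yellow mark, 90 degrees within 8, while the deck still rests on its base (value of joint lever between 1.42 and 1.72 rad and height (world z) of lip_mid below 0.0127 m), for 0.2 s.
2. the wedge, flat on the counter and square under the middle of the lip, has lifted the deck off its base (height (world z) of lip_mid between 0.0135 and 0.019 m and contact force between wedge and scale above 0.8 N and height (world z) of wedge below 0.003 m and angle between wedge's own z axis and vertical below 0.06 rad and y of wedge in the frame of scale between -0.025 and 0.025 m and angle between the x axis of wedge and the x axis of scale, either way round below 0.2 rad and contact force between the fingers and wedge above 0.5 N and contact force between each of the arm, the fingers and scale below 0.5 N), for 0.2 s.
At the end, for the whole second after the job is handed in: Lever at 90 degrees within 8; lip 1.5 to 7 mm up, carried by the wedge, which lies flat and still on the counter within 25 mm of the lip's middle and 11 degrees of square; the fingers hold or press the wedge (over 0.5 N) and the robot does not touch the scale (all of step 2 and value of joint lever between 1.42 and 1.72 rad and linear speed of wedge below 0.01 m/s); the arm keeps its last pose, push and grip.
It fails at once if a brass weight is shifted by more than 30 mm or tipped over (distance of any of weight_small, weight_large from where it was at the start of the episode above 0.03 m or angle between any of weight_small, weight_large's own z axis and vertical above 0.5 rad).
It fails at once if a jar is shifted by more than 30 mm or tipped over (distance of any of jar_amber, jar_white, jar_green from where it was at the start of the episode above 0.03 m or angle between any of jar_amber, jar_white, jar_green's own z axis and vertical above 0.5 rad).
It fails at once if the mortar is shifted by more than 30 mm or tipped over (distance of mortar from where it was at the start of the episode above 0.03 m or angle between mortar's own z axis and vertical above 0.5 rad).
It also fails if it takes over 61 s, if anything falls off the work surface, if the arm or the gripper's body presses on something with over 40 N, if the wrist force passes 120 N, or if a joint passes its speed limit or range.

## Working session

There is one attempt and no reset: what is moved stays moved. The work goes in short steps, Python scripts to look and compute and a shell command to move; the robot and the scene stay as the last step left them, time stands still between calls to the robot, and variables do not carry over. Pictures are saved under pics/ and viewed, about 8 in all and at most 12, crops included, and the job is handed in when it is done.

```bash
mkdir -p pics; cat > h.py <<'E'
import numpy as np, cv2
from cell import bot
def cam(n):
    p=bot.camera_params(n); f=192/np.tan(np.radians(p["vertical_fov"])/2)
    R=cv2.Rodrigues(np.array(p["rvec"],float))[0]; t=np.array(p["tvec"],float)
    return p,f,R,t
def ray(n,uv):
    p,f,R,t=cam(n); d=(np.array(uv,float)-[p["cx"],p["cy"]])/f
    s=d.copy()
    for _ in range(30): s=d/(1+p["k1"]*(s@s))
    return -R.T@t, R.T@np.array([s[0],s[1],1])
def onz(n,uv,z):
    o,d=ray(n,uv); return (o+d*(z-o[2])/d[2])
def proj(n,P):
    p,f,R,t=cam(n); c=R@np.array(P,float)+t; s=c[:2]/c[2]; s=s*(1+p["k1"]*(s@s))
    return s*f+[p["cx"],p["cy"]]
E
python3 - <<'E'
from h import *
for n in("scene","top"):
    im=bot.get_image(n); cv2.imwrite(f"pics/{n}0.png",im)
    o=cv2.resize(im,(768,576),interpolation=cv2.INTER_CUBIC); cv2.imwrite(f"pics/{n}0b.png",o)
    print(n,bot.camera_params(n),ray(n,(256,192))[0])
print(bot.state(),bot.grip_point_offset)
E
```

```text
scene {'vertical_fov': 46.50536200218565, 'cx': 264.4681980868256, 'cy': 195.06047895721338, 'k1': 0.05740326572772816, 'rvec': array([ 2.03240293,  0.77518932, -0.40617016]), 'tvec': array([-0.42330403, -0.12351509,  1.50349351])} [ 1.18990923 -0.72112603  0.72043619]
top {'vertical_fov': 54.429255511651164, 'cx': 255.6180978637594, 'cy': 193.2591964829476, 'k1': -0.10887765897071855, 'rvec': array([ 2.11638747, -2.15010367,  0.21595193]), 'tvec': array([0.02350715, 0.56058724, 0.93489227])} [0.38088453 0.03391718 1.02108315]
{'time': 0.1, 'qpos': array([1.10436337e+00, 3.13946293e-01, 4.51303766e-02, 1.30359794e+00,
       4.71268450e-05, 1.43123140e+00]), 'dq': array([-0.00157808, -0.00072099,  0.00366389,  0.00147718, -0.00040759,
        0.00049099]), 'joint_torque': array([ 4.16438706e-03, -4.81725526e+01,  2.99243921e+01,  1.27366118e-02,
       -4.99504813e-05,  9.08365735e-06]), 'position': array([0.18445553, 0.54427539, 0.30310145]), 'tcp_rot': array([-3.13999741e+00, -2.71686860e-04,  2.81472437e+00]), 'force': array([-0.61381046,  0.93490657,  0.50396415]), 'wrist_torque': array([ 0.01443663,  0.00182987, -0.00727177]), 'finger_gap': 1.0020056927213699} 0.0539
```

View pics/top0b.png

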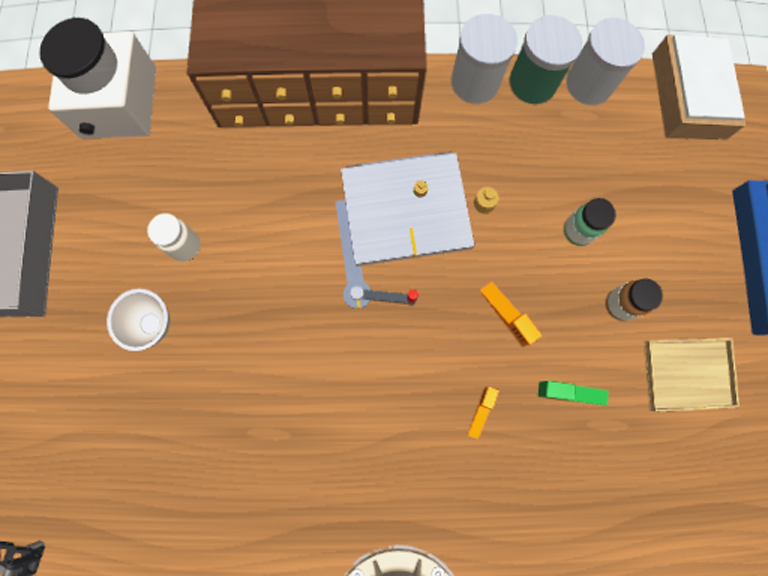

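View pics/scene0b.png

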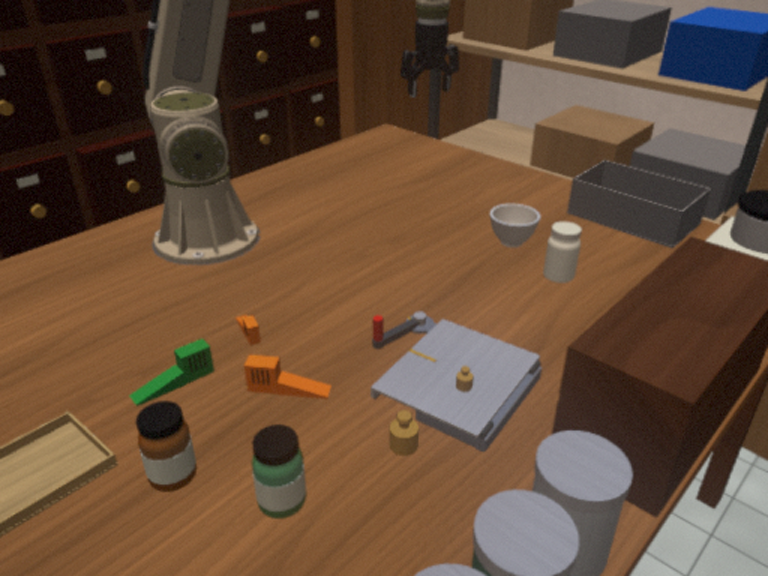

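The top view (768 px version) shows the deck with corners near (342,168), (457,153), (473,247) and (356,264), the red knob at (412,296) and the pivot at (356,293). The large orange wedge runs from its nose at (487,290) to its grip block at (528,330), and the smaller decoy is at (484,412). Next I measure these.

```bash
cat > m.py <<'E'
from h import *
def blobs(n,im,lo,hi,amin):
    m=cv2.inRange(cv2.cvtColor(im,cv2.COLOR_BGR2HSV),lo,hi)
    cs,_=cv2.findContours(m,cv2.RETR_EXTERNAL,cv2.CHAIN_APPROX_NONE)
    return m,[c for c in cs if cv2.contourArea(c)>amin]
E
python3 - <<'E'
from m import *
im=cv2.imread("pics/top0.png"); n="top"
hsv=cv2.cvtColor(im,cv2.COLOR_BGR2HSV)
for uv in [(260,130),(232,150),(328,205),(352,219),(275,197),(275,160),(238,196)]: print(uv,hsv[uv[1],uv[0]])
_,d=blobs(n,im,(90,10,120),(130,90,255),1500)
for c in d:
    b=cv2.boundingRect(c); print(b,cv2.contourArea(c))
    if 200<b[0]<260 and b[1]>90:
        m=np.zeros(im.shape[:2],np.uint8); cv2.drawContours(m,[c],-1,255,-1)
        m=cv2.morphologyEx(m,cv2.MORPH_OPEN,np.ones((17,17)))
        c2=max(cv2.findContours(m,0,1)[0],key=cv2.contourArea)
        r=cv2.minAreaRect(np.array([onz(n,q[0],.038)[:2]*1000 for q in c2],np.float32)); print("deck",r,cv2.boxPoints(r))
_,y=blobs(n,im,(22,120,120),(35,255,255),3)
for c in y: 
    mm=c[:,0].mean(0); print("yel",mm,onz(n,mm,.038),cv2.boundingRect(c))
for lo,hi,k in(((0,150,100),(4,255,255),"red"),((8,215,200),(20,255,255),"org")):
    _,y=blobs(n,im,lo,hi,8)
    for c in y:
        M=cv2.moments(c); mm=np.array([M['m10'],M['m01']])/M['m00']; a=cv2.approxPolyDP(c,2,True)[:,0]
        print(k,mm,M['m00'],cv2.boundingRect(c),onz(n,mm,.06)[:2],a.tolist() if k=="org" else "")
cv2.imwrite("pics/crop.png",cv2.resize(im[90:250,210:380],None,fx=4.5,fy=3.7*4.5/3.7*0.83,interpolation=cv2.INTER_CUBIC))
E
```

```text
(260, 130) [111  19 225]
(232, 150) [111  46 184]
(328, 205) [ 14 167 162]
(352, 219) [ 23 203 245]
(275, 197) [  2 192 245]
(275, 160) [ 25 244 233]
(238, 196) [111  18 225]
(224, 102, 92, 103) 5380.5
deck ((719.14453125, -20.892547607421875), (185.29006958007812, 237.31639099121094), 8.101018905639648) [[ 610.7028    83.52615]
 [ 644.1452  -151.4221 ]
 [ 827.58624 -125.31125]
 [ 794.14386  109.63701]]
yel [326.71875 264.59375] [ 0.37101958 -0.16828197  0.038     ] (322, 258, 10, 14)
yel [351.525 218.875] [ 0.48999372 -0.24116937  0.038     ] (344, 210, 17, 19)
yel [238.55555556 201.77777778] [0.54094185 0.06026757 0.038     ] (238, 200, 2, 5)
yel [274.94736842 161.        ] [ 0.65213117 -0.03990427  0.038     ] (273, 152, 5, 19)
red [274.69117647 196.92647059] 34.0 (272, 193, 7, 9) [ 0.54883481 -0.03493119] 
org [333.4224359  201.91153846] 260.0 (321, 189, 28, 27) [ 0.53325547 -0.18936494] [[321, 193], [339, 215], [348, 210], [328, 189]]
```

View pics/crop.png

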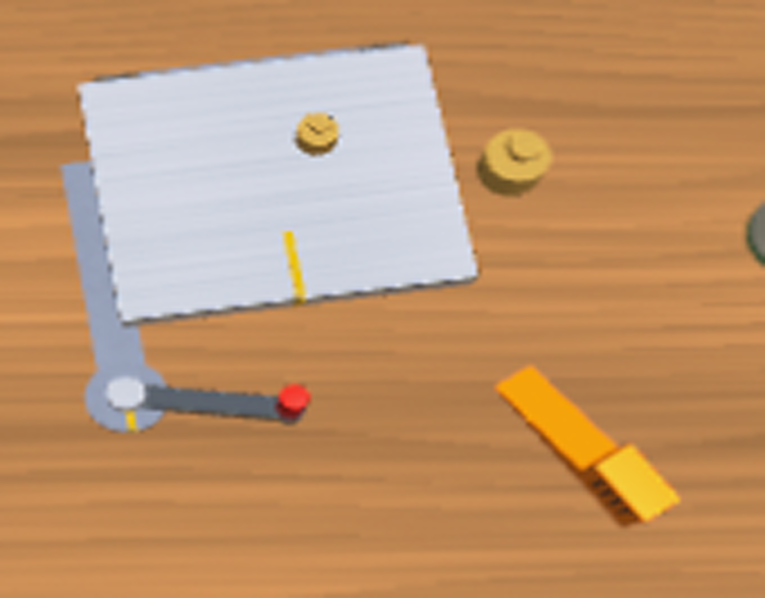

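```bash
cat > loc.py <<'E'
from m import *
def deck(im):
    m=cv2.inRange(cv2.cvtColor(im,cv2.COLOR_BGR2HSV),(90,3,205),(130,38,255))
    m=cv2.morphologyEx(m,cv2.MORPH_CLOSE,np.ones((15,15))); m=cv2.morphologyEx(m,cv2.MORPH_OPEN,np.ones((15,15)))
    c=[c for c in cv2.findContours(m,0,1)[0] if 90<c[:,0,1].mean()<200 and 200<c[:,0,0].mean()<330]
    c=max(c,key=cv2.contourArea)
    return cv2.minAreaRect(np.array([onz("top",q[0],.038)[:2]*1000 for q in c],np.float32))
def wedge(im):
    out=[]
    for lo,hi,z in(((22,120,200),(30,255,255),.055),):
        for c in blobs("top",im,lo,hi,60)[1]:
            r=cv2.minAreaRect(np.array([onz("top",q[0],z)[:2]*1000 for q in c],np.float32))
            out.append((r,cv2.boundingRect(c)))
    return out
if __name__=="__main__":
    im=cv2.imread("pics/top0.png"); r=deck(im); print("deck",r); print(cv2.boxPoints(r)); print(wedge(im))
    k=lambda x,y:(210+(x+.5)/4.5-.5,90+(y+.5)/3.735-.5)
    for nm,x,y,z in(("FL",125,323,.038),("FR",477,277,.038),("BR",425,45,.038),("BL",80,85,.038),("stripe0",300,300,.038),("stripe1",289,233,.038),("hub",125,392,.023),("knob",293,398,.063),("armroot",150,396,.018),("armend",275,407,.018),("nL",499,387,.004),("nR",532,367,.004),
      ("bnl",597,470,.055),("bnr",632,446,.055),("brr",681,498,.055),("brl",645,522,.055),("Large",515,150,.05)):
        print(nm,(onz("top",k(x,y),z)*1000).round(1)[:2])
E
python3 loc.py
python3 - <<'E'
from loc import *
# scene knob triangulation
im=cv2.imread("pics/scene0.png")
for c in blobs("scene",im,(0,150,80),(5,255,255),8)[1]:
    top=c[:,0][c[:,0,1].argmin()]; print("red",cv2.boundingRect(c),onz("scene",c[:,0].mean(0),.042)*1000)
for c in blobs("scene",im,(6,180,120),(18,255,255),50)[1]:
    print("org",cv2.boundingRect(c),cv2.approxPolyDP(c,1.5,True)[:,0].tolist())
E
```

```text
deck ((720.1696166992188, -30.139297485351562), (184.4795379638672, 218.72808837890625), 7.9538984298706055)
[[ 613.68384    65.408844]
 [ 643.95056  -151.21503 ]
 [ 826.6554   -125.68744 ]
 [ 796.3887     90.93643 ]]
[(((370.52685546875, -165.1869354248047), (17.121353149414062, 31.568979263305664), 68.865234375), (322, 258, 10, 14)), (((488.5728759765625, -236.1040496826172), (44.90104675292969, 23.36162757873535), 34.69404220581055), (344, 210, 17, 19))]
FL [611.2  62.8]
FR [ 643.  -151.2]
BR [ 825.8 -127.7]
BL [795.1  89.5]
stripe0 [626.9 -42.8]
stripe1 [677.7 -37.6]
hub [563.2  63.7]
knob [550.3 -34.8]
armroot [560.9  48.7]
armend [551.7 -27. ]
nL [ 567.2 -167.2]
nR [ 582.1 -188.7]
bnl [ 497.6 -212.2]
bnr [ 514.3 -234.1]
brr [ 476.8 -261. ]
brl [ 460.4 -238.5]
Large [ 736.7 -177.4]
red (249, 210, 6, 17) [552.22861718 -37.6150024   42.        ]
org (183, 247, 38, 19) [[183, 254], [187, 258], [187, 262], [199, 264], [204, 262], [208, 265], [217, 265], [220, 258], [219, 256], [188, 247]]
org (163, 236, 23, 20) [[166, 236], [163, 241], [164, 255], [167, 244], [178, 245], [181, 253], [180, 248], [185, 238]]
org (157, 210, 15, 11) [[157, 212], [161, 220], [163, 216], [164, 218], [171, 217], [168, 210]]
```

The measurements agree with each other:
- **Scale:** origin (628.6, -42.9) mm, yaw 8°. The predicted pivot matches the hub I see at (563, 64).
- **Lever:** knob at (550.5, -35.5), which puts the lever at about 0.265 rad.
- **Wedge:** block centre (488, -236), nose (575, -178), yaw about 34°.

I move above the knob first, then turn.

```bash
python3 -m jog '[[-0.634,-0.513,0.17,0,0,0,-1],[-0.634,-0.513,0.17,0,0,0,-1],[-0.634,-0.513,0.17,0,0,0,-1],[-0.634,-0.513,0.17,0,0,0,-1],[-0.634,-0.513,0.17,0,0,0,-1],[-0.634,-0.513,0.17,0,0,0,-1],[-0.634,-0.513,0.17,0,0,0,-1],[-0.634,-0.513,0.17,0,0,0,-1],[-0.634,-0.513,0.17,0,0,0,-1],[-0.634,-0.513,0.17,0,0,0,-1],[-0.634,-0.513,0.17,0,0,0,-1],[-0.634,-0.513,0.17,0,0,0,-1],[-0.634,-0.513,0.17,0,0,0,-1],[-0.634,-0.513,0.17,0,0,0,-1]]'
python3 -m jog '[[0,0,0,0,0,-1,-1],[0,0,0,0,0,-1,-1],[0,0,0,0,0,-1,-1],[0,0,0,0,0,-1,-1],[0,0,0,0,0,-1,-1],[0,0,0,0,0,-1,-1],[0,0,0,0,0,-1,-1],[0,0,0,0,0,-1,-1],[0,0,0,0,0,-1,-1],[0,0,0,0,0,-1,-1],[0,0,0,0,0,-1,-1],[0,0,0,0,0,-1,-1],[0,0,0,0,0,-1,-1],[0,0,0,0,0,-1,-1],[0,0,0,0,0,-1,-1],[0,0,0,0,0,-1,-1],[0,0,0,0,0,-1,-1],[0,0,0,0,0,-1,-1],[0,0,0,0,0,-1,-1],[0,0,0,0,0,-1,-1]]'
```

```text
time: 1.85
position: [0.5511, -0.0359, 0.1604]
tcp_rot: [3.141, -0.001, 2.815]
force: [1.0, -0.1, -0.1]
finger_gap: 0.999
time: 4.35
position: [0.5503, -0.0344, 0.1606]
tcp_rot: [3.141, 0.0, -1.72]
force: [0.2, 0.2, 0.7]
finger_gap: 1.0
```

```bash
python3 -m jog '[[0,0,0.34,0,0,0,-1],[0,0,0.34,0,0,0,-1],[0,0,0.33,0,0,0,-1],[0,0,0,0,0,0,1],[0,0,0,0,0,0,1],[0,0,0,0,0,0,1],[0,0,0,0,0,0,1],[0,0,0,0,0,0,1],[0,0,0,0,0,0,1]]' 20; python3 - <<'E'
from h import *
im=bot.get_image("top"); cv2.imwrite("pics/a1.png",cv2.resize(im[130:260,190:390],None,fx=4,fy=4,interpolation=cv2.INTER_CUBIC))
im=bot.get_image("scene"); cv2.imwrite("pics/a2.png",cv2.resize(im[150:320,140:380],None,fx=3.2,fy=3.2,interpolation=cv2.INTER_CUBIC))
E
```

```text
time: 5.48
position: [0.5512, -0.0346, 0.1013]
tcp_rot: [-3.14, -0.0, -1.723]
force: [-0.3, -0.3, 5.7]
finger_gap: 0.204
```

View pics/a2.png

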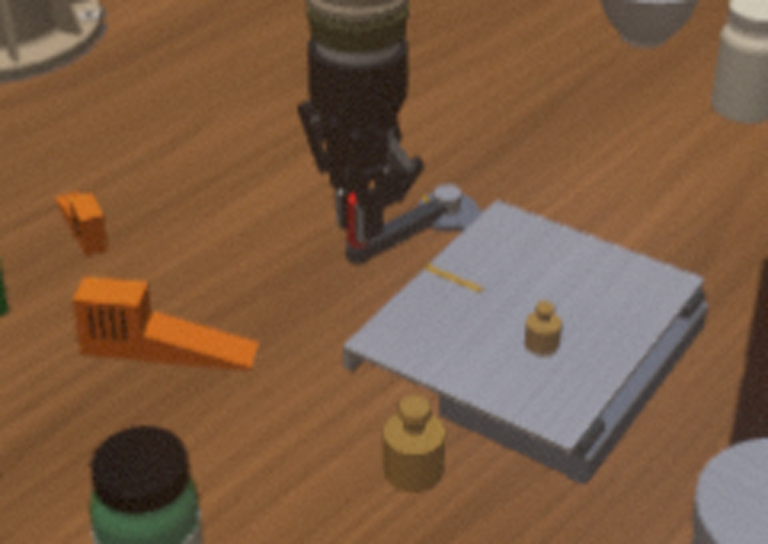

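The pads hold the knob (opening 0.204, about 17 mm). I swing it along the arc in two halves.

```bash
python3 -m jog '[[-0.002,0.145,0,0,0,1,1],[-0.002,0.145,0,0,0,1,1],[-0.002,0.145,0,0,0,1,1],[-0.002,0.145,0,0,0,1,1],[-0.002,0.145,0,0,0,1,1],[-0.002,0.145,0,0,0,1,1],[-0.002,0.145,0,0,0,1,1],[-0.002,0.145,0,0,0,1,1]]'; python3 - <<'E'
from h import *
p=bot.state()["position"][:2]*1000-[563.1,64]; print(np.hypot(*p),np.degrees(np.arctan2(p[1],p[0])))
E
```

```text
time: 6.58
position: [0.4908, -0.0037, 0.1013]
tcp_rot: [-3.139, 0.002, -2.424]
force: [2.0, -0.5, 4.6]
finger_gap: 0.204
99.05080057346359 -136.90177226706535
```

```bash
python3 -m jog '[[-0.002,0.145,0,0,0,1,1],[-0.002,0.145,0,0,0,1,1],[-0.002,0.145,0,0,0,1,1],[-0.002,0.145,0,0,0,1,1],[-0.002,0.145,0,0,0,1,1],[-0.002,0.145,0,0,0,1,1],[-0.002,0.145,0,0,0,1,1],[0,0,0,0,0,0,1],[0,0,0,0,0,0,1]]'; python3 - <<'E'
from h import *
p=bot.state()["position"][:2]*1000-[563.1,64]; print(np.hypot(*p),np.degrees(np.arctan2(p[1],p[0])))
E
python3 -m jog '[[0,0,0,0,0,0,-1],[0,0,0,0,0,0,-1],[0,0,0,0,0,0,-1],[0,0,0,0,0,0,-1],[0,0,-0.5,0,0,0,-1],[0,0,-0.5,0,0,0,-1],[0,0,-0.5,0,0,0,-1]]'
```

```text
time: 7.7
position: [0.4652, 0.0506, 0.1013]
tcp_rot: [-3.141, 0.003, -3.03]
force: [1.6, -0.3, 6.4]
finger_gap: 0.201
98.808543063694 -172.1890536286421
time: 8.57
position: [0.4638, 0.0507, 0.1913]
tcp_rot: [3.141, -0.0, -3.032]
force: [0.4, -0.1, 0.6]
finger_gap: 1.002
```

The lever now stands at -172.2°, which is 90° to the deck. Next I go to the wedge.

```bash
python3 -m jog '[[0.018,-0.685,0,0,0,0,-1],[0.018,-0.685,0,0,0,0,-1],[0.018,-0.685,0,0,0,0,-1],[0.018,-0.685,0,0,0,0,-1],[0.018,-0.685,0,0,0,0,-1],[0.018,-0.685,0,0,0,0,-1],[0.018,-0.685,0,0,0,0,-1],[0,0,0,0,0,-1,-1],[0,0,0,0,0,-1,-1],[0,0,0,0,0,-1,-1],[0,0,0,0,0,-1,-1],[0,0,0,0,0,-1,-1],[0,0,0,0,0,-0.54,-1],[0,0,0.2,0,0,0,-1]]'; python3 - <<'E'
from h import *
im=bot.get_image("top"); cv2.imwrite("pics/b1.png",cv2.resize(im[120:260,200:390],None,fx=4,fy=4,interpolation=cv2.INTER_CUBIC))
E
```

```text
time: 10.32
position: [0.4885, -0.2365, 0.1787]
tcp_rot: [-3.14, 0.001, -2.549]
force: [0.1, -0.3, -0.0]
finger_gap: 0.998
```

View pics/b1.png

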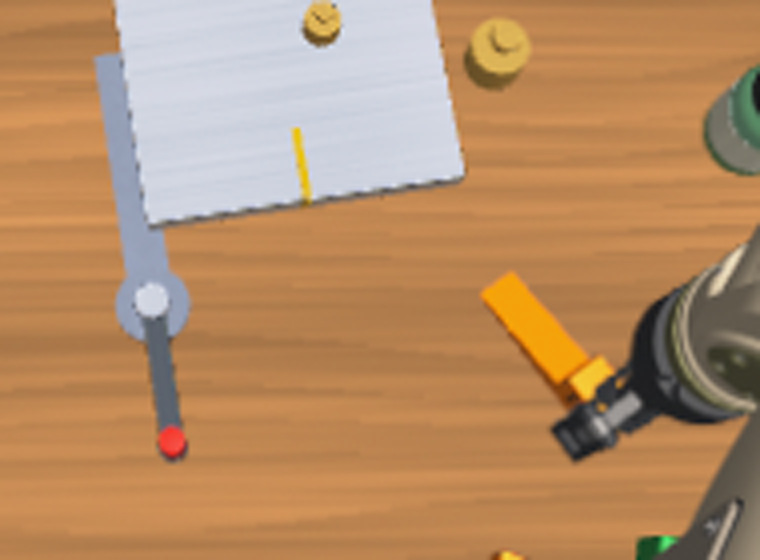

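The lever lies over its mark, in line with the stripe, and the fingers straddle the wedge block. I descend and grip.

```bash
python3 -m jog '[[0,0,0.52,0,0,0,-1],[0,0,0.52,0,0,0,-1],[0,0,0.5,0,0,0,-1],[0,0,0,0,0,0,-1],[0,0,0,0,0,0,1],[0,0,0,0,0,0,1],[0,0,0,0,0,0,1],[0,0,0,0,0,0,1],[0,0,0,0,0,0,1]]' 40; python3 -m jog '[[0,0,-0.2,0,0,0,1],[0,0,0,0,0,0,1]]'
```

```text
time: 11.5
position: [0.4886, -0.2365, 0.0872]
tcp_rot: [-3.14, 0.001, -2.549]
force: [-0.2, 0.2, 5.1]
finger_gap: 0.325
time: 11.75
position: [0.4885, -0.2365, 0.0991]
tcp_rot: [-3.14, 0.001, -2.549]
force: [0.4, 0.3, -1.3]
finger_gap: 0.323
```

```bash
python3 -m jog '[[0,0,0,0,0,1,1],[0,0,0,0,0,1,1],[0,0,0,0,0,1,1],[0,0,0,0,0,1,1],[0,0,0,0,0,1,1],[0,0,0,0,0,0.2,1],[-0.135,0.574,0,0,0,0,1],[-0.135,0.574,0,0,0,0,1],[-0.135,0.574,0,0,0,0,1],[-0.135,0.574,0,0,0,0,1],[-0.135,0.574,0,0,0,0,1],[0,0,0,0,0,0,1],[0,0,0.21,0,0,0,1],[0,0,0,0,0,0,1]]'; python3 - <<'E'
from h import *
print(bot.state()["force"])
im=bot.get_image("top"); cv2.imwrite("pics/c1.png",im[120:260,200:390].repeat(4,0).repeat(4,1))
cv2.imwrite("pics/c1f.png",im)
im=bot.get_image("scene"); cv2.imwrite("pics/c2.png",cv2.resize(im[170:300,190:370],None,fx=4,fy=4,interpolation=cv2.INTER_CUBIC))
E
```

```text
time: 13.5
position: [0.5054, -0.0608, 0.0857]
tcp_rot: [-3.142, 0.003, -3.003]
force: [0.1, 2.9, 4.3]
finger_gap: 0.323
[0.12331497 2.93657378 4.28285992]
```

View pics/c1.png

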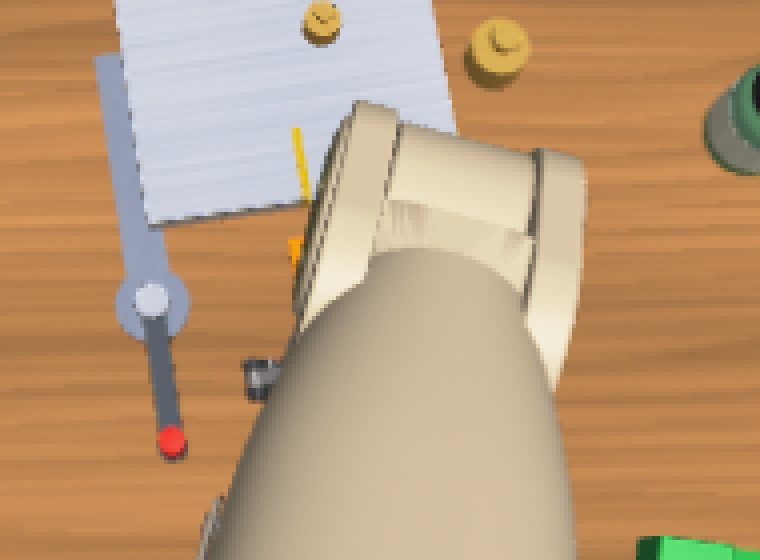

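View pics/c2.png

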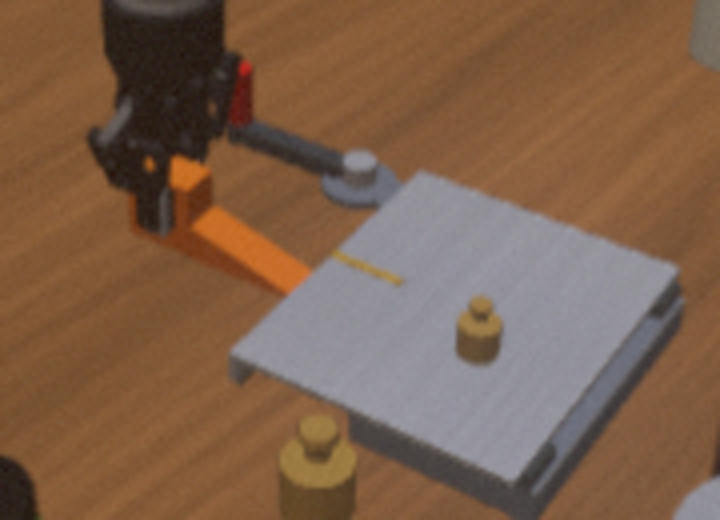

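The wedge is held, square and aimed at the stripe. I check the nose corner, then release and regrip so the wedge settles flat.

```bash
python3 - <<'E'
from h import *
a=np.radians(8)
def sc(p): d=np.array(p[:2])*1000-[628.6,-42.9]; return d@np.array([[np.cos(a),-np.sin(a)],[np.sin(a),np.cos(a)]])
print(sc(onz("top",(271.9,179.3),.004)), sc(bot.state()["position"]))
E
python3 -m jog '[[0,0,0,0,0,0,0.0],[0,0,0,0,0,0,0.0],[0,0,0,0,0,0,0.0],[0,0,0,0,0,0,1],[0,0,0,0,0,0,1],[0,0,0,0,0,0,1],[0,0,0,0,0,0,1]]' 40
```

```text
[-18.24121032  13.09030921] [-124.48310481   -0.69264888]
time: 14.48
position: [0.5041, -0.0599, 0.0854]
tcp_rot: [3.141, -0.0, -3.002]
force: [-0.1, 0.1, -0.7]
finger_gap: 0.322
```

```bash
python3 -m jog '[[-0.15,0,0,0,0,0,1],[-0.15,0,0,0,0,0,1],[-0.15,0,0,0,0,0,1],[-0.15,0,0,0,0,0,1],[-0.15,0,0,0,0,0,1],[0,0,0,0,0,0,1],[0,0,0,0,0,0,1]]'; for i in 1; do python3 -m jog '[[-0.1,0,0,0,0,0,1],[0,0,0,0,0,0,1]]'; python3 -m jog '[[-0.067,0,0,0,0,0,1],[0,0,0,0,0,0,1]]';python3 -m jog '[[-0.067,0,0,0,0,0,1],[0,0,0,0,0,0,1]]';done
```

```text
time: 15.35
position: [0.5488, -0.0537, 0.0854]
tcp_rot: [3.141, 0.0, -3.002]
force: [0.7, -0.3, -0.9]
finger_gap: 0.319
time: 15.6
position: [0.5549, -0.0528, 0.0854]
tcp_rot: [3.141, 0.0, -3.002]
force: [0.2, 0.3, -1.1]
finger_gap: 0.322
time: 15.85
position: [0.5557, -0.0526, 0.0854]
tcp_rot: [-3.141, -0.006, -3.003]
force: [-9.6, -2.5, 7.8]
finger_gap: 0.327
time: 16.1
position: [0.5583, -0.052, 0.0853]
tcp_rot: [3.141, -0.009, -3.003]
force: [-14.3, -1.8, 11.7]
finger_gap: 0.323
```

```bash
python3 - <<'E'
from h import *
print(bot.state()["force"],bot.state()["wrist_torque"])
im=bot.get_image("scene"); cv2.imwrite("pics/d1f.png",im)
a=cv2.imread("pics/scene0.png")
c=lambda i:cv2.resize(i[200:300,230:370],None,fx=4,fy=2.9*4/2.9,interpolation=cv2.INTER_CUBIC)[:300]
cv2.imwrite("pics/d1.png",np.vstack([c(a),c(im)]))
E
```

```text
[-14.33008322  -1.78736921  11.7252    ] [-0.41760415  2.441298   -0.04745035]
```

View pics/d1.png

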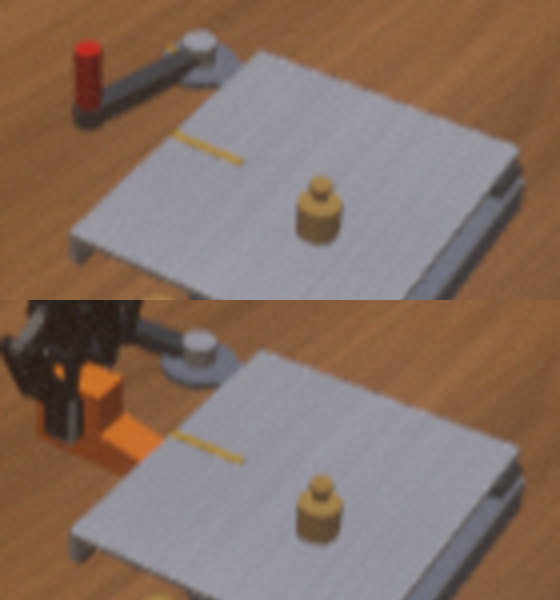

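```bash
cat > lift.py <<'E'
from h import *
import sys
# lip rise from a front-right corner patch of the scene view (rise = vertical image shift)
a=cv2.imread("pics/scene0.png"); b=bot.get_image("scene"); cv2.imwrite("pics/"+sys.argv[1]+".png",b)
th=np.radians(8); W=lambda x,y,z:np.array([.6286+np.cos(th)*x-np.sin(th)*y,-.0429+np.sin(th)*x+np.cos(th)*y,z])
for y in(-.105,-.08,-.05):
    P=W(0,y,.03); u=proj("scene",P); k=proj("scene",P+[0,0,.001])-u
    x0,y0=(u-[8,9]).astype(int); t=cv2.resize(a[y0:y0+18,x0:x0+16],None,fx=8,fy=8,interpolation=cv2.INTER_CUBIC)
    s=cv2.resize(b[y0-8:y0+24,x0-4:x0+20],None,fx=8,fy=8,interpolation=cv2.INTER_CUBIC)
    r=cv2.matchTemplate(s,t,cv2.TM_CCOEFF_NORMED); _,m,_,l=cv2.minMaxLoc(r)
    print(y,"px/mm",k.round(2),"shift",(l[0]/8-4,l[1]/8-8),"rise mm",round((l[1]/8-8)/k[1],2),round(m,3))
s=bot.state(); print(s["time"],s["position"],s["tcp_rot"],s["force"].round(1))
E
python3 -m jog '[[-0.05,0,0,0,0,0,1],[0,0,0,0,0,0,1],[0,0,0,0,0,0,1]]'; python3 lift.py e1; python3 -m jog '[[-0.05,0,0,0,0,0,1],[0,0,0,0,0,0,1],[0,0,0,0,0,0,1]]';python3 lift.py e2
```

```text
time: 16.52
position: [0.561, -0.0515, 0.0853]
tcp_rot: [3.141, -0.009, -3.003]
force: [-15.3, -2.1, 12.7]
finger_gap: 0.326
-0.105 px/mm [-0.   -0.33] shift (0.0, -0.5) rise mm 1.52 0.993
-0.08 px/mm [-0.   -0.33] shift (0.0, -0.5) rise mm 1.54 0.992
-0.05 px/mm [ 0.   -0.32] shift (-4.0, 3.375) rise mm -10.46 0.978
16.575 [ 0.56094796 -0.05147621  0.08535338] [ 3.14117456 -0.00943823 -3.00335197] [-14.9  -2.1  11.8]
time: 16.95
position: [0.5639, -0.051, 0.0853]
tcp_rot: [3.141, -0.009, -3.003]
force: [-15.5, -1.3, 12.6]
finger_gap: 0.323
-0.105 px/mm [-0.   -0.33] shift (0.0, -0.75) rise mm 2.28 0.993
-0.08 px/mm [-0.   -0.33] shift (0.0, -0.75) rise mm 2.3 0.992
-0.05 px/mm [ 0.   -0.32] shift (-4.0, 3.125) rise mm -9.69 0.978
17.0 [ 0.56391724 -0.05100085  0.08533114] [ 3.14101602 -0.00942088 -3.00327116] [-16.   -2.5  12.8]
```

The rise tracks the ramp: 8.8 mm of travel since contact gives about 2.4 mm, and the image measures 2.3 mm. I push about 5.5 mm further to reach mid-band.

```bash
python3 -m jog '[[-0.05,0,0,0,0,0,1],[-0.045,0,0,0,0,0,1],[0,0,0,0,0,0,1],[0,0,0,0,0,0,1],[0,0,0,0,0,0,1],[0,0,0,0,0,0,1]]'; python3 lift.py e3; python3 - <<'E'
import cv2,numpy as np
from h import *
a=cv2.resize(cv2.imread("pics/e3.png")[180:300,200:370],None,fx=4,fy=4,interpolation=cv2.INTER_CUBIC)[:,:400]
t=bot.get_image("top"); b=cv2.resize(t[140:260,200:300],None,fx=4,fy=4,interpolation=cv2.INTER_CUBIC)
cv2.imwrite("pics/f.png",np.hstack([a,b]))
E
```

```text
time: 17.75
position: [0.5696, -0.0502, 0.0853]
tcp_rot: [3.141, -0.009, -3.003]
force: [-15.1, -1.5, 11.7]
finger_gap: 0.324
-0.105 px/mm [-0.   -0.33] shift (0.0, -1.25) rise mm 3.81 0.992
-0.08 px/mm [-0.   -0.33] shift (0.125, -1.25) rise mm 3.84 0.992
-0.05 px/mm [ 0.   -0.32] shift (-4.0, 2.625) rise mm -8.14 0.977
17.8 [ 0.5696341  -0.05018124  0.08532382] [ 3.1409337  -0.00925976 -3.00323512] [-15.1  -1.9  12. ]
```

View pics/f.png

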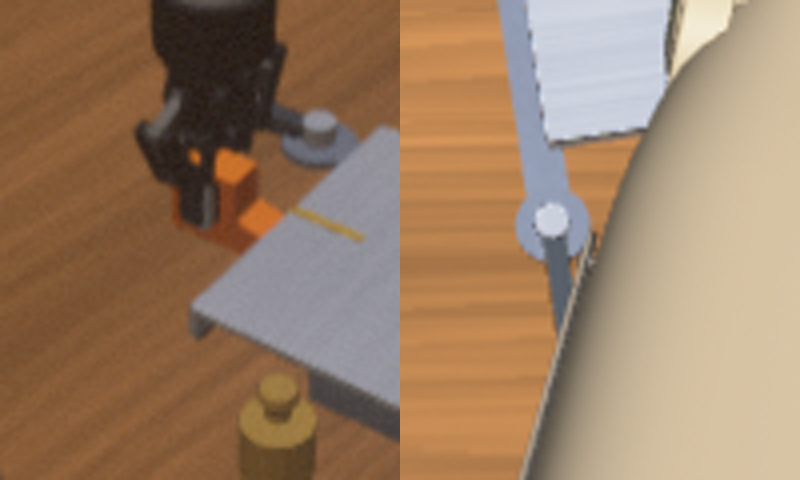

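```bash
python3 -c "
from cell import bot
print(bot.hand_in())"
```

```text
the job is handed in; nothing more can be done
None
```

The job is handed in at about 18 s of the 61 s allowed. No verdict was reported.

- **Lever:** I gripped the knob and swung it along its arc to about 90° (-172.2° in world angle, target -172°). Seen from above after I let go, it lay over its yellow mark. The arm partly hid it in the last picture, but what showed was unchanged.
- **Wedge:** I picked up the large orange wedge and set it down in front of the lip's middle. After regripping it so it lay flat, I pushed it straight in.
- **Lip height:** The scene camera puts the rise at about 3.8 mm, and the distance pushed on the ramp agrees (about 4 mm). One of the three image patches in that check gave nonsense because the wedge is in its view, so I ignored it.
- **Final hold:** The fingers still grip the wedge (opening 0.324, about 27.5 mm). It is within about 1 mm of the lip's middle, and the tool is square to within a degree and tilted about 0.009 rad. Nothing in the pictures shows the robot touching the scale.
- **One reading disagreed:** The push took about 15 N, with 12 N of downward pressing, against the roughly 5 N I expected. It stayed steady while the lip rose in step with the wedge. I put it down to friction from the gripper pressing the wedge onto the counter.
- **Bystanders:** The brass weights stayed in place in the pictures I viewed. I ran no separate check on the jars or mortar, but no move was planned near them.

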